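# Dress a row of inkstones with a ruler against the sprung rail

## Robot

A 6-joint arm with a two-finger parallel gripper is mounted at the origin on the work surface. World frame = base frame: x ahead of the robot, y to its left, z up, the work surface at z = 0. Lengths are in m, angles in degrees, forces in N, time in s.
With the tool pointing down it reaches from about 0.25 to 0.725 m from the base axis. Payload 9.7 kg.
Tool frame: the origin (TCP) lies on the centre line of the jaws, within the pads' length; the fingertips stand 22 mm ahead of it and the grasp point (between the pads) lies 3 mm ahead of it; z points along the fingers, y is the direction in which the jaws open and shut (so a half turn about z gives the same grasp; the last joint's range is limited). The gripper opens to 85 mm and grips with 20 to 120 N. Pads are 22 mm wide; open, the fingers measure 114 mm over their backs; the gripper's body (76 mm by 85 mm) begins 54 mm behind the grasp point. The pads swing forward as they close: fully open they stand 13 mm farther back than shut.
Start: joints at [-66.234, 4.979, 10.078, 95.1, 0, 90], TCP at [0.222, -0.503, 0.253] pointing down, gripper open.
Joint ranges: [-179.16, 179.16], [-48.56, 103.87], [-65.8, 70.77], [-126.05, 130.52], [-82.76, 87.17], [-180, 180]. Speed limits (degrees/s): [127.2, 127.2, 147.25, 180, 180, 180].

## Interface

Orientations are given as [roll, pitch, yaw] about the fixed x, y, z axes, in that order (R = Rz(yaw) Ry(pitch) Rx(roll)).
In Python, from workcell import get_obs, camera, camera_params, job_done gives the robot as it stands.
- The arm moves only by the tool servo_tool, never from a script. Its argument "steps" is a list of rows, each an object of numbers: "x", "y", "z": the shift along the world's x, y, z in mm; "yaw": the turn about the world's z in degrees. A call has 1 to 12 rows; each row is the pose to reach, as a shift and turn from the pose measured when the call began; what a row does not reach only later rows make up. A row lasts 1/8 s, in which the tool goes at most 62.5 mm and 10.7 degrees, less where a joint would pass 70% of its speed; a pose out of reach is approached as far as the arm can. A call with a gripper value outside its range is refused whole. "grip" is the finger opening in mm, from 0 to 85.4, set as the call begins (left out, the last holds). The fingers move at their own pace and stop on an object; "grip_force" is the grip in N (left out, the last holds). Time passes only in rows, so rows that repeat a pose let the fingers close. It gives the time, the measured TCP pose, the force and the opening at its end, in the units of the state.
- get_obs(): the state, without advancing time (a new reading comes with each control period).
- camera(name): name is "scene" or "side" or "wrist"; returns (picture, depth): 400x640x3 uint8, red, green, blue; 400x640 float32, m along the optical axis (not along the pixel's ray), 0 where there is no reading.
- camera_params(name): a dict with "intrinsics" (3x3 intrinsics, pixels), "D" ([k1, k2, p1, p2, k3] as OpenCV has them; the pictures are not rectified), "rvec" (rotation vector, rad) and "tvec" (3), from world to camera coordinates, as OpenCV has them; the wrist camera has in their place "hand_eye" (4x4, takes a point from camera to tool coordinates, whose origin is the TCP and whose axes are the flange's). Camera axes: x right, y down, z forward; pixel columns grow to the right and rows downward; lengths in m; the calibration is good to about 2 mm. A picture is of the moment at which its call begins: read the wrist's pose just before it. camera_params takes no time and is no camera call.
- job_done(): hands the job in, once; it reports no verdict.
The state is a dict: "time": time; "q": joint angles; "qd": joint speeds; "joint_efforts": joint torques, N m; "ee_pos": TCP position; "tcp_rot": TCP orientation; "wrist_force": force on the tool from outside, world axes, zero at the start; "torque": the same for the moment, N m; "opening": finger opening in m.
Only numpy, scipy, OpenCV 4.12 (cv2) and the standard library are available. Lean on these libraries where they do the work, as an engineer would, in place of code of your own. Each camera call takes 0.05 s, during which the arm holds its last target.

## Task

Take the ruler by its raised wooden grip and, with its long edge, push the three inkstones on the display board back into one straight row, square with the board, until all three are pressed against the sprung rail at the back; press the whole row evenly with about 18 newtons for half a second, never harder than 22 in all. Touch the stones with nothing but the ruler, then draw the ruler back and set it down flat, clear of the row, leaving the brush pot, ink jar and seal where they are.

Things in the scene. Friction and masses are not known exactly. Their poses are not given: they have to be found in the camera images.
- ruler: Loose ruler, 0.24 kg: flat aluminium blade 260 mm long (y), 52 mm wide (x), 8 mm thick; upright wooden grip ridge along its middle, 14 mm thick (x), 100 mm long (y), top 44 mm above the underside. Alike both ways round. Origin: centre of the underside, z up; blade edges 26 mm either side. Starts flat on the table right or left of the board, its length roughly along world x.
- board: Fixed dark wood display board, 340 mm deep (its x axis, pointing away from the robot), 360 mm wide (its y axis), 12 mm thick; origin at the centre of its underside, top face at z = 0.012. The stones stand on it, and the sprung rail near its far edge.
- board_back (a point): Middle of the board's far top edge, 170 mm beyond the board's origin. The felt-faced rail, 270 mm long along board y, 27 mm high, is set in front of it: its face 50 to 110 mm nearer the robot than this point, setting not reported, to be felt or seen. The rail gives 1 mm per 5 N (9 mm at most), swivels slightly about the vertical (8 N m per rad) and springs back when let go.
- stone_round: Loose dark inkstone with one round well in its top: 56 mm deep (x), 60 mm wide (y), 20 mm high, 0.11 to 0.18 kg; origin at the centre of its underside, z up. Flat on the board, roughly square to it, starting 10 to 140 mm short of the rail; drags 0.5 to 2.5 N as it slides. The three share one outline and stand in any order, about 85 mm apart along board y.
- stone_slot: Loose dark inkstone with one slot-shaped well near its far edge: 56 mm deep (x), 60 mm wide (y), 20 mm high, 0.11 to 0.18 kg; origin at the centre of its underside, z up. Flat on the board, roughly square to it, starting 10 to 140 mm short of the rail; drags 0.5 to 2.5 N as it slides. The three share one outline and stand in any order, about 85 mm apart along board y.
- stone_twin: Loose dark inkstone with two small round wells side by side: 56 mm deep (x), 60 mm wide (y), 20 mm high, 0.11 to 0.18 kg; origin at the centre of its underside, z up. Flat on the board, roughly square to it, starting 10 to 140 mm short of the rail; drags 0.5 to 2.5 N as it slides. The three share one outline and stand in any order, about 85 mm apart along board y.
- brush_pot: Loose white ceramic pot, 84 mm across, 110 mm high, with brushes standing in it to about 235 mm; on the table at the other side of the board from the ruler. Origin at the centre of its underside. To be left alone.
- ink_jar: Loose blue jar with a wooden cap, 56 mm across, 60 mm high, on the table beside the far left corner of the board. Origin at the centre of its underside. To be left alone.
- seal: Loose upright marble seal block, 28 x 28 x 65 mm, on the table beside the far right corner of the board. Origin at the centre of its underside. To be left alone.
There are look-alikes about, which are no part of the job. Leave any red look-alike of the stone_twin alone. Leave any yellow look-alike of the stone_slot alone.

How it is judged:
By the outcome, as a careful person would: the job done as asked, in the order asked, and still so for the second after the job is handed in, with the robot touching nothing.
It also fails if it takes over 69 s, if anything falls off the work surface, if the arm or the gripper's body presses on something with over 40 N, if the wrist force passes 120 N, or if a joint passes its speed limit or range.

## Working session

There is one attempt and no reset: what is moved stays moved. The work goes in short steps, Python scripts to look and compute and a tool call to move; the robot and the scene stay as the last step left them, time stands still between calls to the robot, and variables do not carry over. Pictures are saved under pics/ and viewed, and the job is handed in when it is done.

Besides the shell and the picture viewer there is one more tool, called after ">>>" by a JSON object that holds its "api" and its "payload". servo_tool: Moves the arm, as the interface text tells. Its arguments: {"type":"object","properties":{"steps":{"type":"array"},"grip":{"type":"number"},"grip_force":{"type":"number"}},"required":["steps"]}

```bash
ls; mkdir -p pics; python3 - <<'E'
from workcell import *
import cv2
import numpy as np
np.set_printoptions(precision=4,suppress=True)
o=get_obs();print(o)
for n in ["scene","side","wrist"]:
    im,d=camera(n);cv2.imwrite(f"pics/{n}0.png",im[:,:,::-1]);np.savez(f"pics/{n}0.npz",im=im,d=d)
    print(n,camera_params(n))
E
```

```text
pics
{'time': 0.0, 'q': array([-66.2332,   5.0123,  10.0324,  95.0988,   0.0002,  90.0007]), 'qd': array([ 0.0549, -0.0056,  0.1191, -0.1132,  0.0093,  0.0039]), 'joint_efforts': array([  0.0043, -52.0388,  46.4809,   0.0162,   0.0001,  -0.0001]), 'ee_pos': array([ 0.2216, -0.5032,  0.2526]), 'tcp_rot': array([-179.9213,   -0.0002,   23.7661]), 'wrist_force': array([ 0.4253, -0.0951,  0.7151]), 'torque': array([0.0063, 0.0052, 0.0063]), 'opening': 0.08526874697153605}
scene {'intrinsics': array([[369.7282,   0.    , 320.9732],
       [  0.    , 369.7282, 194.5521],
       [  0.    ,   0.    ,   1.    ]]), 'D': array([-0.0298,  0.    ,  0.    ,  0.    ,  0.    ]), 'rvec': array([ 1.4293,  2.3733, -0.677 ]), 'tvec': array([ 0.2578, -0.4233,  1.0959])}
side {'intrinsics': array([[373.7759,   0.    , 316.6609],
       [  0.    , 373.7759, 197.2034],
       [  0.    ,   0.    ,   1.    ]]), 'D': array([-0.0276,  0.    ,  0.    ,  0.    ,  0.    ]), 'rvec': array([ 0.2352, -2.7605,  1.3142]), 'tvec': array([0.5751, 0.1007, 0.8062])}
wrist {'intrinsics': array([[284.0923,   0.    , 322.1753],
       [  0.    , 284.0923, 200.3975],
       [  0.    ,   0.    ,   1.    ]]), 'D': array([-0.0349,  0.    ,  0.    ,  0.    ,  0.    ]), 'hand_eye': array([[-0.0002, -0.9473, -0.3203,  0.0824],
       [ 1.    , -0.0002, -0.    ,  0.0017],
       [-0.    , -0.3203,  0.9473, -0.1215],
       [ 0.    ,  0.    ,  0.    ,  1.    ]])}
```

View pics/scene0.png

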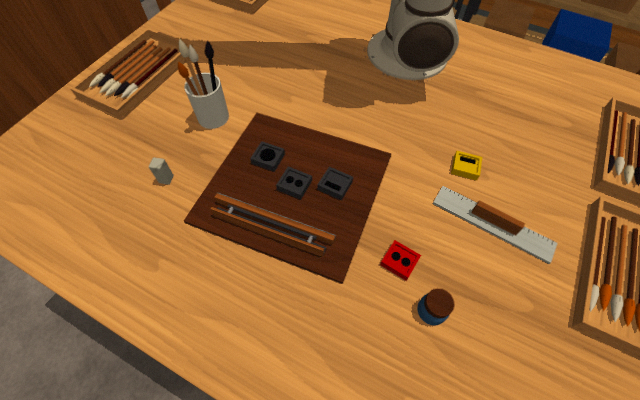

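View pics/side0.png

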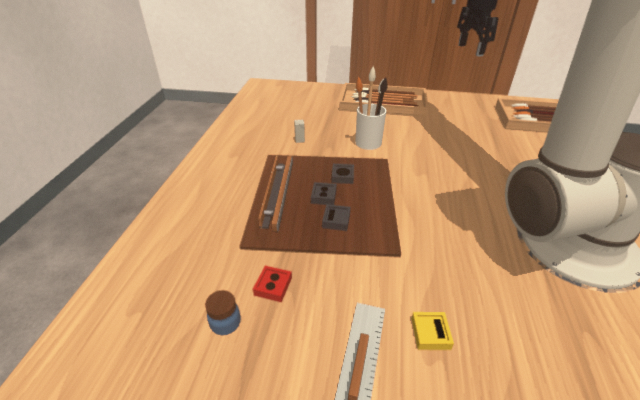

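View pics/wrist0.png

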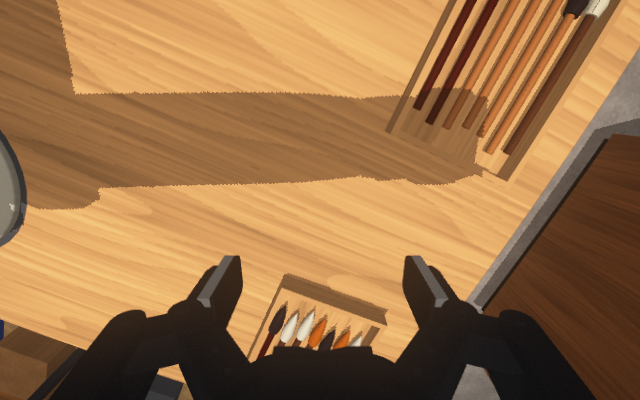

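Scene picture: the ruler with its wooden grip is at (495,222), left of the board. Black stones are round (267,156), twin (294,182) and slot (335,183); the rail is at (270,222). The pot is at (205,100), the seal at (161,171) and the jar at (435,307).

Possible mix-ups:
- **Ruler:** brush trays at (620,150), (610,280) and (130,70), and the two wooden rail bars at (270,215). None has an aluminium blade with a ridge.
- **Stones:** the red twin (400,260) and the yellow slot (467,165) are look-alikes to leave alone.

I choose the ruler at (495,222) and the three black stones on the board. Next I'll take a close crop and measure.

```bash
cat > h.py <<'E'
import numpy as np,cv2
from workcell import *
np.set_printoptions(precision=4,suppress=True)
from scipy.spatial.transform import Rotation as R
def cam_pose(name,obs=None):
    p=camera_params(name)
    K=np.array(p["intrinsics"]);D=np.array(p["D"])
    if "rvec" in p:
        Rm=cv2.Rodrigues(np.array(p["rvec"]))[0];t=np.array(p["tvec"]).ravel()
        return K,D,Rm.T,-Rm.T@t
    T=np.array(p["hand_eye"])
    Rt=R.from_euler('xyz',obs["tcp_rot"],degrees=True).as_matrix()
    return K,D,Rt@T[:3,:3],Rt@T[:3,3]+obs["ee_pos"]
def plane(name,uv,z,obs=None):
    K,D,Rw,c=cam_pose(name,obs)
    n=cv2.undistortPoints(np.array(uv,float).reshape(-1,1,2),K,D).reshape(-1,2)
    r=np.c_[n,np.ones(len(n))]@Rw.T
    return c+r*((z-c[2])/r[:,2])[:,None]
def cloud(name,d,obs=None):
    K,D,Rw,c=cam_pose(name,obs)
    h,w=d.shape;u,v=np.meshgrid(np.arange(w),np.arange(h))
    n=cv2.undistortPoints(np.stack([u,v],-1).reshape(-1,1,2).astype(float),K,D).reshape(-1,2)
    P=np.c_[n,np.ones(len(n))]*d.reshape(-1,1)
    return (P@Rw.T+c).reshape(h,w,3)
E
python3 - <<'E'
from h import *
f=np.load('pics/scene0.npz');im=f['im'];d=f['d']
P=cloud("scene",d)
hsv=cv2.cvtColor(im,cv2.COLOR_RGB2HSV)
# ruler: top-of-blade height region
Z=P[...,2]
m=(Z>0.004)&(hsv[...,1]<70)&(hsv[...,2]>110);mm=np.zeros_like(m);mm[185:265,428:560]=1
m&=mm
q=P[m];print("blade z",np.median(q[:,2]),len(q))
mg=(Z>0.035)&mm; g=P[mg];print("grip z",np.percentile(g[:,2],[5,50,95]),g.min(0),g.max(0),len(g))
r=cv2.minAreaRect((np.r_[q,g][:,:2]*1000).astype(np.float32));print("ruler",r)
g2=g[g[:,2]>0.040];print("grip rect",cv2.minAreaRect((g2[:,:2]*1000).astype(np.float32)))
# board corners from pixels
m=(hsv[...,2]<110);m[:110]=0;m[275:]=0;m[:,:180]=0;m[:,395:]=0
b=cv2.morphologyEx(m.astype(np.uint8),cv2.MORPH_CLOSE,np.ones((9,9)))
cs=max(cv2.findContours(b,0,2)[0],key=cv2.contourArea);w=plane("scene",cs.reshape(-1,2),0.012)
print("board",cv2.minAreaRect((w[:,:2]*1000).astype(np.float32)))
# tall things on board: stones & rail
mb=(Z>0.026)&(b>0)
n,l,s,c=cv2.connectedComponentsWithStats(mb.astype(np.uint8))
for i in range(1,n):
    if s[i,4]>40:
        q=P[l==i];print(c[i],s[i,4],np.percentile(q[:,2],[10,50,90]),cv2.minAreaRect((q[:,:2]*1000).astype(np.float32)))
mid=np.vstack([cv2.resize(im[180:270,425:565],None,fx=4,fy=4),cv2.resize(im[120:210,240:380],None,fx=4,fy=4)])
cv2.imwrite('pics/crop0.png',cv2.resize(mid,None,fx=.8,fy=.8)[:,:,::-1])
E
```

```text
blade z 0.007918920789190764 1811
grip z [0.0367 0.0433 0.7037] [0.4444 0.2074 0.035 ] [0.9531 0.4161 0.7037] 428
ruler ((695.5816040039062, 343.041748046875), (258.6599426269531, 537.8880615234375), 84.67461395263672)
grip rect ((685.1049194335938, 268.8328857421875), (96.70478820800781, 541.2091674804688), 66.96311950683594)
board ((578.10693359375, -58.013885498046875), (342.7052307128906, 359.5573425292969), 6.125498294830322)
[204.5417 116.975 ] 120 [0.0283 0.0393 0.0512] ((721.1663818359375, -68.94924926757812), (720.4835815429688, 39.23651123046875), 53.120750427246094)
[267.3618 154.1909] 550 [0.0271 0.0298 0.0332] ((741.7540283203125, 2.8461761474609375), (583.0215454101562, 78.09461212158203), 36.44667434692383)
[293.1794 180.925 ] 613 [0.0268 0.0293 0.0331] ((757.8320922851562, 49.57960510253906), (496.14849853515625, 77.15202331542969), 30.12047576904297)
[334.4179 181.3299] 591 [0.0268 0.0293 0.0332] ((534.2333374023438, 23.416608810424805), (57.7530517578125, 60.68939971923828), 0.08380449563264847)
[271.9719 222.5701] 2098 [0.0309 0.0382 0.0441] ((749.251708984375, 55.91847229003906), (471.15728759765625, 189.67669677734375), 58.55788803100586)
```

View pics/crop0.png

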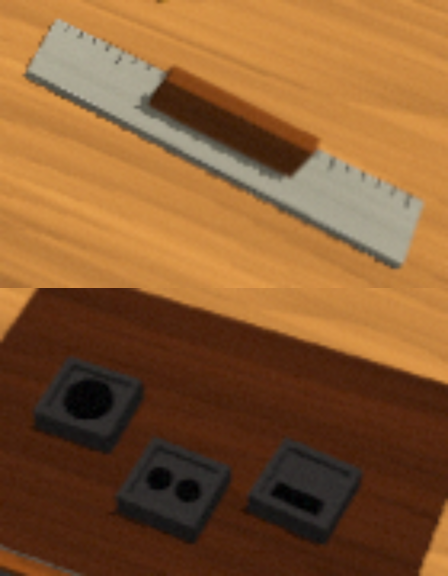

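The crop confirms the choice: the ruler has an aluminium blade with a brown ridge, and the three black stones are round, twin and slot. The depth data has outliers, so I'll refit with them filtered out.

```bash
python3 - <<'E'
from h import *
f=np.load('pics/scene0.npz');im=f['im'];d=f['d']
P=cloud("scene",d);Z=P[...,2]
hsv=cv2.cvtColor(im,cv2.COLOR_RGB2HSV)
mm=np.zeros(Z.shape,bool);mm[185:265,428:560]=1
def rect(q):return cv2.minAreaRect((q[:,:2]*1000).astype(np.float32))
q=P[mm&(Z>0.004)&(Z<0.012)&(hsv[...,1]<70)];print("blade",rect(q))
g=P[mm&(Z>0.040)&(Z<0.047)];print("grip",rect(g),len(g))
def T(a,c):
    t=np.radians(a);return np.array([[np.cos(t),np.sin(t)],[-np.sin(t),np.cos(t)]])
A=6.1255;M=T(A,0);bc=np.array([.5781,-.0580])
def B(q):return (q[:,:2]-bc)@M.T
for nm,w in dict(round=(245,137,290,175),twin=(272,163,316,202),slot=(314,163,356,203)).items():
    s=np.zeros_like(mm);s[w[1]:w[3],w[0]:w[2]]=1
    q=P[s&(Z>0.029)&(Z<0.036)&(hsv[...,1]<90)];q0=B(q)
    print(nm,len(q),rect(q),"board xy lo/hi",np.percentile(q0,[1,99],axis=0)*1000)
s=np.zeros_like(mm);s[190:262,205:340]=1
q=P[s&(Z>0.0365)&(Z<0.045)];b=B(q);print("rail",len(q),np.percentile(b,[0.5,50,99.5],axis=0)*1000,rect(q))
# profile of rail tops
for lo in range(0,150,5):
    k=(b[:,0]*1000>=lo)&(b[:,0]*1000<lo+5)
    if k.sum():print(lo,k.sum(),b[k,1].min()*1000,b[k,1].max()*1000)
for nm,w,z in [("pot",(180,70,235,130),.1),("jar",(415,285,458,328),.05),("seal",(148,155,175,188),.05),("yellow",(450,148,485,182),.01),("red",(380,238,422,280),.01)]:
    s=np.zeros_like(mm);s[w[1]:w[3],w[0]:w[2]]=1
    q=P[s&(Z>z)&(Z<z+.06)];print(nm,rect(q),q[:,2].max())
E
```

```text
blade ((455.02825927734375, 365.31658935546875), (258.61712646484375, 54.86090850830078), 84.27240753173828)
grip ((455.14501953125, 366.3043518066406), (99.88151550292969, 15.332635879516602), 85.48397827148438) 316
round 315 ((540.406494140625, -129.3470916748047), (100.99525451660156, 61.01572799682617), 88.50003814697266) board xy lo/hi [[ -75.0331 -114.0082]
 [ -12.097   -20.3794]]
twin 301 ((576.6915893554688, -73.72430419921875), (57.07876968383789, 94.30899047851562), 2.1094343662261963) board xy lo/hi [[-31.0626 -59.3688]
 [ 27.3359  32.7078]]
slot 272 ((534.2316284179688, 24.58405876159668), (57.7530517578125, 58.3545036315918), 0.08380449563264847) board xy lo/hi [[-64.994   56.6141]
 [ -4.4887 117.3598]]
rail 1161 [[  89.4105 -132.4137]
 [ 101.1746    7.3388]
 [ 134.5471  131.2644]] ((689.4273071289062, -46.35955810546875), (45.35617446899414, 266.9818115234375), 5.807618618011475)
85 17 -128.04535408484944 1.3468240686676838
90 204 -133.304880630939 133.12563186456515
95 289 -133.70990276183315 132.92546324697366
100 260 -133.17233720330955 133.25277887311935
115 1 88.3051838365252 88.3051838365252
125 87 -124.75272420865603 123.39010595742512
130 302 -122.3431063645441 123.42014002429495
135 1 77.49719264200296 77.49719264200296
pot ((486.93572998046875, -349.53375244140625), (83.07169342041016, 83.77273559570312), 38.24700927734375) 0.15951695835096524
jar ((693.6009521484375, 309.8067932128906), (47.9130859375, 48.95407485961914), 47.11366653442383) 0.06355918445723052
seal ((693.332275390625, -328.4041748046875), (28.632877349853516, 26.76968002319336), 17.199047088623047) 0.06815488562700378
yellow ((336.281005859375, 271.02740478515625), (59.80405807495117, 61.48827362060547), 9.542280197143555) 0.023909523111410258
red ((630.6369018554688, 218.7578582763672), (60.19588851928711, 58.25367736816406), 83.72164916992188) 0.02359444790819476
```

```bash
python3 - <<'E'
from h import *
f=np.load('pics/scene0.npz');im=f['im'];d=f['d']
P=cloud("scene",d);Z=P[...,2]
hsv=cv2.cvtColor(im,cv2.COLOR_RGB2HSV)
t=np.radians(6.1);M=np.array([[np.cos(t),np.sin(t)],[-np.sin(t),np.cos(t)]]);bc=np.array([.5781,-.0580])
m=((Z>0.0285)&(Z<0.036)&(hsv[...,1]<95)).astype(np.uint8);m[:137]=0;m[203:]=0;m[:,:245]=0;m[:,358:]=0
m=cv2.morphologyEx(m,cv2.MORPH_OPEN,np.ones((3,3)))
n,l,s,c=cv2.connectedComponentsWithStats(m)
for i in range(1,n):
    if s[i,4]<40: continue
    q=P[l==i][:,:2]
    r=cv2.minAreaRect((q*1000).astype(np.float32))
    print(c[i],s[i,4],r,"board mid",M@(np.array(r[0])/1000-bc)*1000)
    b=(q-bc)@M.T*1000;print(b.min(0),b.max(0))
# board corners, ruler ends check with second (side) view
b=(hsv[...,2]<110);b[:110]=0;b[275:]=0;b[:,:180]=0;b[:,395:]=0
b=cv2.morphologyEx(b.astype(np.uint8),cv2.MORPH_CLOSE,np.ones((9,9)))
cs=max(cv2.findContours(b,0,2)[0],key=cv2.contourArea)
print(cv2.approxPolyDP(cs,6,True).reshape(-1,2).tolist(), plane("scene",cv2.approxPolyDP(cs,6,True).reshape(-1,2),.012)[:,:2])
print("side rough: board corners",plane("side",[(248,245),(269,155),(394,157),(398,250)],.012)[:,:2])
# rail front edge line fit
s=np.zeros(Z.shape,bool);s[190:262,205:340]=1
q=P[s&(Z>0.0365)&(Z<0.045)];bb=(q[:,:2]-bc)@M.T*1000;bb=bb[bb[:,0]<108]
ys=np.arange(-125,126,10);fr=[np.percentile(bb[abs(bb[:,1]-y)<8,0],5) for y in ys];print(np.polyfit(ys,fr,1))
E
```

```text
[263.7368 158.7237] 152 ((549.0418701171875, -145.540771484375), (37.60563659667969, 61.072303771972656), 4.16749906539917) board mid [-38.196  -83.9573]
[ -57.8168 -114.7703] [-19.0253 -53.7937]
[300.5461 181.875 ] 152 ((575.7772216796875, -48.89946365356445), (57.07876968383789, 44.625640869140625), 2.1094343662261963) board mid [-1.3426  9.2958]
[-30.8728 -11.1319] [27.9288 33.0889]
[339.1059 184.5412] 170 ((534.2315063476562, 28.66408348083496), (57.73622131347656, 49.96747970581055), 0.12178124487400055) board mid [-34.4108  90.835 ]
[-62.9634  63.3122] [ -3.6508 117.8391]
[281.6364 185.8864] 44 ((598.738525390625, -69.85650634765625), (11.68842887878418, 26.86495590209961), 1.7767447233200073) board mid [ 19.2617 -13.9825]
[ 12.6615 -27.1559] [25.2217 -0.9622]
[[256, 113], [184, 221], [317, 274], [345, 274], [390, 154]] [[ 0.4292 -0.2534]
 [ 0.7635 -0.2166]
 [ 0.7342  0.0869]
 [ 0.7086  0.1351]
 [ 0.3918  0.1004]]
side rough: board corners [[ 0.7074  0.1358]
 [ 0.7574 -0.2112]
 [ 0.4073 -0.2602]
 [ 0.3949  0.097 ]]
[ 0.0058 90.7933]
```

>>> {"api": "servo_tool", "payload": {"steps": [{"x": 8,"y": 30,"z": 0,"yaw": 2},{"x": 22,"y": 85,"z": 0,"yaw": 6},{"x": 38,"y": 140,"z": 0,"yaw": 10},{"x": 53,"y": 198,"z": 0,"yaw": 14},{"x": 68,"y": 255,"z": 0,"yaw": 18},{"x": 84,"y": 312,"z": 0,"yaw": 22},{"x": 99,"y": 369,"z": 0,"yaw": 26},{"x": 114,"y": 426,"z": 0,"yaw": 30},{"x": 130,"y": 483,"z": 0,"yaw": 34},{"x": 145,"y": 540,"z": 0,"yaw": 38},{"x": 160,"y": 597,"z": 0,"yaw": 42},{"x": 175,"y": 654,"z": 0,"yaw": 46}], "grip": 60}}

```text
time: 1.65
ee_pos: [0.3966, 0.1529, 0.2528]
tcp_rot: [-180.0, -0.0, 69.9]
wrist_force: [1.1, -0.5, 0.7]
opening: 0.06
```

>>> {"api": "servo_tool", "payload": {"steps": [{"x": 15,"y": 55,"z": -10,"yaw": 4},{"x": 30,"y": 110,"z": -25,"yaw": 8},{"x": 45,"y": 165,"z": -40,"yaw": 12},{"x": 55,"y": 203,"z": -50,"yaw": 14.7},{"x": 58,"y": 213,"z": -53,"yaw": 14.7},{"x": 58,"y": 213,"z": -53,"yaw": 14.7},{"x": 58,"y": 213,"z": -53,"yaw": 14.7}]}}

```text
time: 2.52
ee_pos: [0.4546, 0.365, 0.2005]
tcp_rot: [180.0, -0.0, 84.6]
wrist_force: [-0.8, -0.5, 0.2]
opening: 0.0599
```

```bash
python3 - <<'E'
from h import *
o=get_obs();im,d=camera("wrist");print(o['ee_pos'],o['tcp_rot'],o['wrist_force'],o['torque'])
cv2.imwrite("pics/w1.png",im[:,:,::-1])
P=cloud("wrist",d,o);Z=P[...,2];hsv=cv2.cvtColor(im,cv2.COLOR_RGB2HSV)
near=(np.hypot(P[...,0]-.455,P[...,1]-.366)<.16)
def rect(q):return cv2.minAreaRect((q[:,:2]*1000).astype(np.float32)),len(q),np.median(q[:,2])
print("grip",rect(P[near&(Z>.040)&(Z<.048)]))
print("blade",rect(P[near&(Z>.004)&(Z<.012)&(hsv[...,1]<70)]))
E
```

```text
[0.4546 0.365  0.2005] [179.9989  -0.0291  84.5604] [-0.8005 -0.5474  0.2258] [-0.0117 -0.0321  0.054 ]
grip (((455.9070739746094, 365.4215393066406), (99.6864013671875, 13.656265258789062), 84.15131378173828), 1305, np.float64(0.04480235834788382))
blade (((455.4821472167969, 365.291748046875), (260.11016845703125, 51.915122985839844), 84.45938873291016), 8931, np.float64(0.008954785683445654))
```

View pics/w1.png

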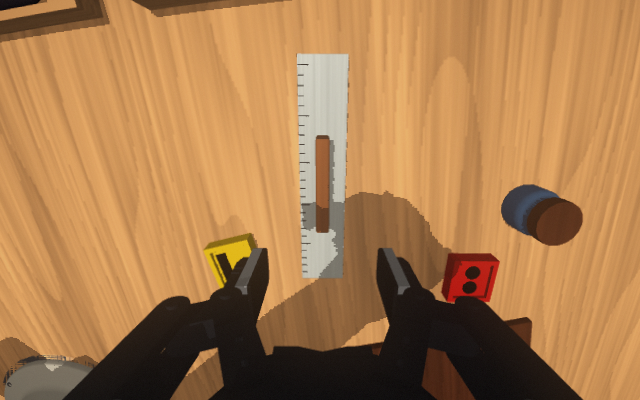

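Wrist picture: the ruler is under the tool, with the ridge from (322,137) to (322,232). The yellow block at (230,260) and the red one at (472,275) are both off the jaw path. The fit gives a ruler centre of (455.6, 365.4) mm and an angle of 84.4°.

>>> {"api": "servo_tool", "payload": {"steps": [{"x": 1,"y": 0.5,"z": -30,"yaw": -0.2},{"x": 1,"y": 0.5,"z": -80,"yaw": -0.2},{"x": 1,"y": 0.5,"z": -125,"yaw": -0.2},{"x": 1,"y": 0.5,"z": -155,"yaw": -0.2},{"x": 1,"y": 0.5,"z": -162.5,"yaw": -0.2},{"x": 1,"y": 0.5,"z": -162.5,"yaw": -0.2},{"x": 1,"y": 0.5,"z": -162.5,"yaw": -0.2}]}}

```text
time: 3.45
ee_pos: [0.4565, 0.3659, 0.0401]
tcp_rot: [179.9, -0.2, 84.3]
wrist_force: [0.1, -0.3, 0.3]
opening: 0.0603
```

>>> {"api": "servo_tool", "payload": {"steps": [{"z": 0},{"z": 0},{"z": 0},{"z": 0},{"z": 0},{"z": 0},{"z": 0},{"z": 0}], "grip": 5, "grip_force": 100}}

```text
schema error: expected keys x, y, z, yaw
```

>>> {"api": "servo_tool", "payload": {"steps": [{"x": 0,"y": 0,"z": -2,"yaw": 0},{"x": 0,"y": 0,"z": -2,"yaw": 0},{"x": 0,"y": 0,"z": -2,"yaw": 0},{"x": 0,"y": 0,"z": -2,"yaw": 0},{"x": 0,"y": 0,"z": -2,"yaw": 0},{"x": 0,"y": 0,"z": -2,"yaw": 0},{"x": 0,"y": 0,"z": -2,"yaw": 0},{"x": 0,"y": 0,"z": -2,"yaw": 0}], "grip": 5, "grip_force": 100}}

```text
time: 4.45
ee_pos: [0.4567, 0.3661, 0.0388]
tcp_rot: [179.8, -0.2, 84.3]
wrist_force: [-0.8, -1.0, 5.7]
opening: 0.0127
```

>>> {"api": "servo_tool", "payload": {"steps": [{"x": 0,"y": 0,"z": 8,"yaw": 0},{"x": 0,"y": 0,"z": 25,"yaw": 0},{"x": 0,"y": 0,"z": 45,"yaw": 0},{"x": 0,"y": 0,"z": 60,"yaw": 0},{"x": 0,"y": 0,"z": 70,"yaw": 0},{"x": 0,"y": 0,"z": 70,"yaw": 0},{"x": 0,"y": 0,"z": 70,"yaw": 0}]}}

```text
time: 5.32
ee_pos: [0.4565, 0.3659, 0.1081]
tcp_rot: [179.9, -0.2, 84.3]
wrist_force: [-0.1, -0.6, -2.7]
opening: 0.0123
```

```bash
python3 - <<'E'
from h import *
o=get_obs();print(o['ee_pos'],o['tcp_rot'],o['wrist_force'],o['torque'],o['opening'])
im,d=camera("wrist")
cv2.imwrite("pics/w2.png",im[:,:,::-1])
P=cloud("wrist",d,o);Z=P[...,2];hsv=cv2.cvtColor(im,cv2.COLOR_RGB2HSV)
m=(np.hypot(P[...,0]-.455,P[...,1]-.366)<.16)&(abs(Z-.079)<.012)&(hsv[...,1]<60)&(hsv[...,2]>90)
q=P[m];print(cv2.minAreaRect((q[:,:2]*1000).astype(np.float32)),len(q),np.median(q[:,2]))
A=np.c_[q[:,:2]-q[:,:2].mean(0),np.ones(len(q))];print(np.linalg.lstsq(A,q[:,2],rcond=None)[0])
E
```

```text
[0.4565 0.3659 0.1081] [179.8829  -0.1524  84.3369] [-0.1415 -0.5947 -2.7284] [-0.0033 -0.0065  0.0041] 0.012299798846911288
((459.7386779785156, 391.0589294433594), (205.54356384277344, 52.03285217285156), 84.34805297851562) 22332 0.07816840334774487
[-0.0003 -0.0011  0.0782]
```

View pics/w2.png

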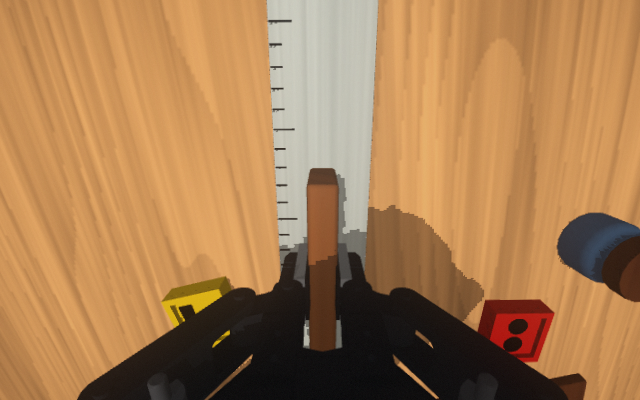

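The ruler is held level. In the wrist view the ridge sits between the pads at (322,260), and the blade angle matches the tool yaw (84.35 against 84.34). Now I'll carry it to in front of the row.

>>> {"api": "servo_tool", "payload": {"steps": [{"x": 0,"y": -10,"z": 0,"yaw": 0},{"x": 0,"y": -30,"z": 0,"yaw": 1},{"x": 0,"y": -60,"z": 0,"yaw": 2},{"x": 0,"y": -100,"z": 0,"yaw": 3},{"x": 0,"y": -145,"z": 0,"yaw": 4},{"x": 0,"y": -190,"z": 0,"yaw": 5},{"x": 0,"y": -235,"z": 0,"yaw": 6},{"x": 0,"y": -280,"z": 0,"yaw": 7},{"x": 0,"y": -320,"z": 0,"yaw": 8},{"x": 0,"y": -355,"z": 0,"yaw": 9},{"x": 0,"y": -380,"z": 0,"yaw": 10},{"x": 0,"y": -395,"z": 0,"yaw": 11}]}}

```text
time: 6.88
ee_pos: [0.4557, -0.0308, 0.1076]
tcp_rot: [179.9, -0.1, 95.3]
wrist_force: [0.1, 0.3, -3.0]
opening: 0.0127
```

>>> {"api": "servo_tool", "payload": {"steps": [{"x": 1,"y": -10,"z": 0,"yaw": 0.4},{"x": 1,"y": -25,"z": 0,"yaw": 0.8},{"x": 1,"y": -36,"z": 0,"yaw": 0.8},{"x": 1,"y": -39,"z": -5,"yaw": 0.8},{"x": 1,"y": -39,"z": -15,"yaw": 0.8},{"x": 1,"y": -39,"z": -25,"yaw": 0.8},{"x": 1,"y": -39,"z": -25,"yaw": 0.8},{"x": 1,"y": -39,"z": -25,"yaw": 0.8}]}}

```text
time: 7.88
ee_pos: [0.4568, -0.0696, 0.0827]
tcp_rot: [179.9, -0.1, 96.1]
wrist_force: [0.5, -0.5, -2.1]
opening: 0.0121
```

```bash
python3 - <<'E'
from h import *
o=get_obs();print(o['ee_pos'],o['tcp_rot'],o['wrist_force'],o['torque'])
a,d=camera("scene");cv2.imwrite("pics/s2.png",a[:,:,::-1]);np.savez("pics/s2.npz",im=a,d=d)
a,d=camera("side");cv2.imwrite("pics/side2.png",a[:,:,::-1]);np.savez("pics/side2.npz",im=a,d=d)
E
```

```text
[ 0.4568 -0.0696  0.0827] [179.9222  -0.1346  96.1071] [ 0.5096 -0.4633 -2.1139] [-0.0492  0.011  -0.0153]
```

View pics/s2.png

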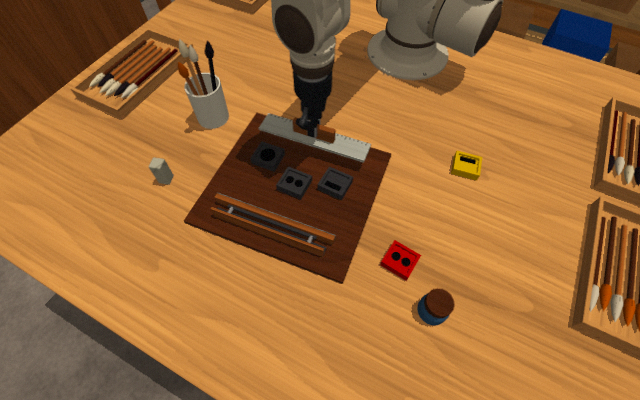

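View pics/side2.png

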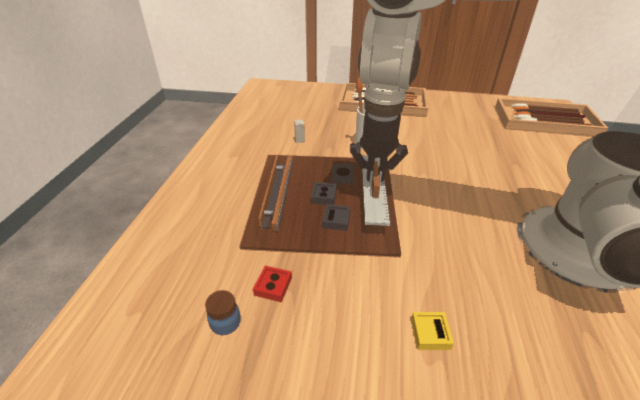

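The ruler is raised in front of the row: the blade runs from (260,120) to (370,155) in the scene picture, with all three stones untouched behind it. Next I'll check its angle, span and gap in the board frame.

```bash
python3 - <<'E'
from h import *
t=np.radians(6.1);M=np.array([[np.cos(t),np.sin(t)],[-np.sin(t),np.cos(t)]]);bc=np.array([.5781,-.0580])
for n,fn in (("scene","s2"),("side","side2")):
    f=np.load(f'pics/{fn}.npz');im=f['im'];P=cloud(n,f['d']);Z=P[...,2]
    hsv=cv2.cvtColor(im,cv2.COLOR_RGB2HSV);b=(P[...,:2]-bc)@M.T*1000
    bx,by=b[...,0],b[...,1]
    m=(abs(Z-.052)<.006)&(hsv[...,1]<60)&(hsv[...,2]>90)&(abs(by)<160)&(bx>-170)&(bx<-60)
    q=b[m];print(n,"ruler z",np.median(Z[m]),cv2.minAreaRect(q.astype(np.float32)),q.min(0),q.max(0))
    ys=np.arange(-120,121,15.)
    e=[(y,np.percentile(q[abs(q[:,1]-y)<8,0],98)) for y in ys if (abs(q[:,1]-y)<8).sum()>5];e=np.array(e);print("front edge",np.polyfit(e[:,0],e[:,1],1))
    m=(Z>.0365)&(Z<.043)&(bx>75)&(bx<112)&(abs(by)<130);q=b[m]
    e=np.array([(y,np.percentile(q[abs(q[:,1]-y)<8,0],4)) for y in ys if (abs(q[:,1]-y)<8).sum()>5]);print("rail",np.polyfit(e[:,0],e[:,1],1))
    m=(Z>.029)&(Z<.036)&(bx>-85)&(bx<50)&(abs(by)<125)
    for y0,y1 in ((-120,-48),(-40,40),(50,125)):
        k=m&(by>y0)&(by<y1);print(y0,np.percentile(b[k],[1,99],axis=0).ravel(),k.sum())
    # board front edge corners
E
```

```text
scene ruler z 0.05222715091699115 ((-121.21021270751953, 1.2474441528320312), (257.3635559082031, 53.23417282104492), 89.842529296875) [-148.0616 -127.4143] [-94.494  129.8886]
front edge [  0.0032 -96.3882]
rail [ 0.0053 90.7294]
-120 [ -75.9248 -114.2094  -19.9677  -53.795 ] 342
-40 [-30.8169 -29.3816  26.7019  32.1461] 335
50 [-64.0898  54.7438  -4.9966 116.6564] 313
side ruler z 0.050813011789491325 ((-120.61920166015625, 6.316444396972656), (259.6285095214844, 51.80274200439453), 89.94023132324219) [-146.5072 -123.5144] [-94.6266 136.1198]
front edge [  0.0596 -99.1644]
rail [-0.003  93.0324]
-120 [ -74.0471 -111.5675  -19.1339  -49.932 ] 127
-40 [-29.4715 -25.0072  26.9764  36.4127] 146
50 [-63.062   58.4641  -4.0578 122.7586] 194
```

>>> {"api": "servo_tool", "payload": {"steps": [{"x": 0,"y": 0,"z": -10,"yaw": 0},{"x": 0,"y": 0,"z": -22,"yaw": 0},{"x": 0,"y": 0,"z": -29,"yaw": 0},{"x": 0,"y": 0,"z": -30,"yaw": 0},{"x": 0,"y": 0,"z": -30,"yaw": 0},{"x": 0,"y": 0,"z": -30,"yaw": 0}]}}

```text
time: 8.72
ee_pos: [0.4572, -0.0697, 0.0533]
tcp_rot: [179.9, -0.1, 96.1]
wrist_force: [0.6, 0.1, -2.6]
opening: 0.0122
```

```bash
cat > st.py <<'E'
from h import *
A=[]
for i in range(3):
    camera("side") if i else None
    o=get_obs();A.append(np.r_[o['wrist_force'],o['torque']])
A=np.mean(A,0);t=np.radians(6.1);c,s=np.cos(t),np.sin(t)
M=np.array([[c,s],[-s,c]]);b=M@(o['ee_pos'][:2]-[.5781,-.058])*1000
print("t",o['time'],"pos",o['ee_pos'],o['tcp_rot'],"board",b,"front edge",b[0]+26,"push F",-(c*A[0]+s*A[1]),"F",A[:3],"T",A[3:],o['opening'])
E
python3 st.py
```

```text
t 8.825 pos [ 0.4571 -0.0697  0.0533] [179.8592  -0.1191  96.0937] board [-121.5252    1.1925] front edge -95.52519925208237 push F -0.0007895312571463038 F [ 0.0227 -0.2054 -2.1146] T [ 0.0083 -0.0137  0.0215] 0.01231782595772881
```

>>> {"api": "servo_tool", "payload": {"steps": [{"x": 4,"y": 0.4,"z": 0,"yaw": 0},{"x": 9,"y": 1.0,"z": 0,"yaw": 0},{"x": 14,"y": 1.5,"z": 0,"yaw": 0},{"x": 18,"y": 1.9,"z": 0,"yaw": 0},{"x": 22,"y": 2.4,"z": 0,"yaw": 0},{"x": 26,"y": 2.8,"z": 0,"yaw": 0},{"x": 30,"y": 3.2,"z": 0,"yaw": 0},{"x": 35,"y": 3.7,"z": 0,"yaw": 0},{"x": 40,"y": 4.3,"z": 0,"yaw": 0},{"x": 45,"y": 4.8,"z": 0,"yaw": 0},{"x": 49,"y": 5.2,"z": 0,"yaw": 0},{"x": 53,"y": 5.7,"z": 0,"yaw": 0}]}}

```text
time: 10.32
ee_pos: [0.5104, -0.064, 0.0532]
tcp_rot: [179.9, -0.1, 96.1]
wrist_force: [-1.3, 0.3, -3.8]
opening: 0.0122
```

```bash
python3 st.py
```

```text
t 10.425 pos [ 0.5107 -0.0639  0.0534] [179.8244  -0.1172  96.1083] board [-67.635    1.2494] front edge -41.634957796463866 push F 0.6535907065500499 F [-0.7022  0.4196 -2.6458] T [-0.0473  0.1355  0.0052] 0.01226176239385698
```

>>> {"api": "servo_tool", "payload": {"steps": [{"x": 4,"y": 0.4,"z": 0,"yaw": 0},{"x": 8,"y": 0.9,"z": 0,"yaw": 0},{"x": 12,"y": 1.3,"z": 0,"yaw": 0},{"x": 16,"y": 1.7,"z": 0,"yaw": 0},{"x": 21,"y": 2.2,"z": 0,"yaw": 0},{"x": 26,"y": 2.8,"z": 0,"yaw": 0},{"x": 31,"y": 3.3,"z": 0,"yaw": 0},{"x": 37,"y": 4.0,"z": 0,"yaw": 0},{"x": 43,"y": 4.6,"z": 0,"yaw": 0},{"x": 49,"y": 5.2,"z": 0,"yaw": 0},{"x": 55,"y": 5.9,"z": 0,"yaw": 0},{"x": 60,"y": 6.4,"z": 0,"yaw": 0}]}}

```text
time: 11.92
ee_pos: [0.5711, -0.0575, 0.0533]
tcp_rot: [179.8, -0.1, 96.1]
wrist_force: [-4.3, -0.4, -1.2]
opening: 0.0123
```

```bash
python3 - <<'E'
from workcell import *
import cv2
a,_=camera("scene");cv2.imwrite("pics/s3.png",cv2.resize(a[100:290,170:420],None,fx=3,fy=3)[:,:,::-1])
E
python3 st.py
```

```text
t 12.075 pos [ 0.5714 -0.0574  0.0533] [179.7684  -0.1213  96.1159] board [-6.6164  1.2693] front edge 19.383616404055907 push F 0.06496436463682806 F [-0.0492 -0.1509 -2.2822] T [-0.0132  0.001  -0.0221] 0.012099675712279037
```

View pics/s3.png

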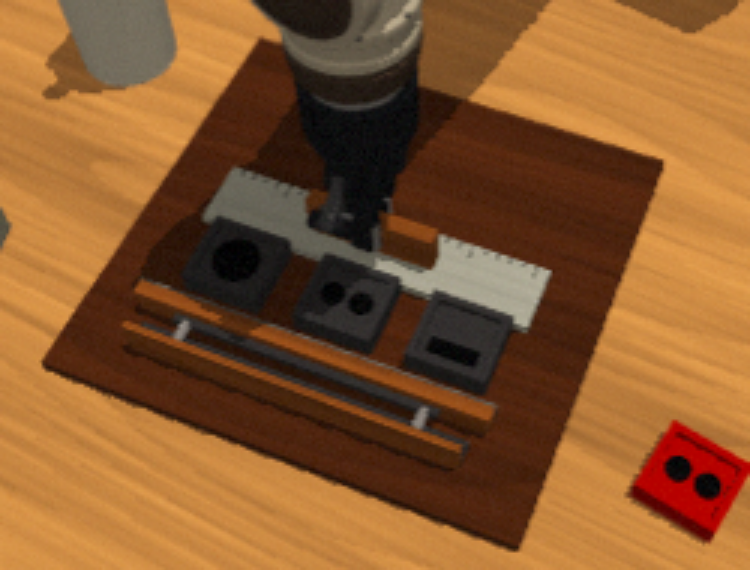

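The crop shows all three stones lined up against the blade, at roughly (235,260), (347,295) and (460,335), still a little short of the rail. I'll approach slowly from here.

>>> {"api": "servo_tool", "payload": {"steps": [{"x": 1,"y": 0.1,"z": 0,"yaw": 0},{"x": 2.5,"y": 0.3,"z": 0,"yaw": 0},{"x": 4,"y": 0.4,"z": 0,"yaw": 0},{"x": 5.5,"y": 0.6,"z": 0,"yaw": 0},{"x": 7,"y": 0.7,"z": 0,"yaw": 0},{"x": 8.5,"y": 0.9,"z": 0,"yaw": 0}]}}

```text
time: 12.82
ee_pos: [0.58, -0.0566, 0.0533]
tcp_rot: [179.8, -0.1, 96.1]
wrist_force: [-3.1, -0.2, -0.9]
opening: 0.0124
```

```bash
python3 st.py
```

```text
t 12.925 pos [ 0.5802 -0.0565  0.0532] [179.7516  -0.121   96.1145] board [2.2055 1.2255] front edge 28.20551012751912 push F 2.0538507465835494 F [-2.028  -0.3513 -1.5131] T [-0.1048  0.4676 -0.0004] 0.012397848368909515
```

>>> {"api": "servo_tool", "payload": {"steps": [{"x": 0.7,"y": 0.1,"z": 0,"yaw": 0},{"x": 1.4,"y": 0.2,"z": 0,"yaw": 0},{"x": 2,"y": 0.2,"z": 0,"yaw": 0},{"x": 2.5,"y": 0.3,"z": 0,"yaw": 0}]}}

```text
time: 13.42
ee_pos: [0.5827, -0.0563, 0.0532]
tcp_rot: [179.8, -0.1, 96.1]
wrist_force: [-3.8, 0.4, -1.4]
opening: 0.0123
```

```bash
python3 st.py
```

```text
t 13.525 pos [ 0.5827 -0.0562  0.0532] [179.7446  -0.1205  96.1176] board [4.8061 1.2704] front edge 30.806128841679843 push F 2.8204436695743054 F [-2.8949  0.5462 -1.4558] T [-0.1044  0.6516  0.0101] 0.012412270738750059
```

>>> {"api": "servo_tool", "payload": {"steps": [{"x": 0.7,"y": 0.1,"z": 0,"yaw": 0},{"x": 1.4,"y": 0.2,"z": 0,"yaw": 0},{"x": 2,"y": 0.2,"z": 0,"yaw": 0}]}}

```text
time: 13.9
ee_pos: [0.5848, -0.056, 0.0532]
tcp_rot: [179.7, -0.1, 96.1]
wrist_force: [-2.9, 0.2, -1.8]
opening: 0.0125
```

```bash
python3 st.py
```

```text
t 14.0 pos [ 0.5849 -0.056   0.0532] [179.7382  -0.122   96.1249] board [6.9323 1.3096] front edge 32.932318755243706 push F 2.7229299272047682 F [-2.6965 -0.3926 -1.6071] T [-0.0583  0.6384 -0.0237] 0.012271791541787553
```

>>> {"api": "servo_tool", "payload": {"steps": [{"x": 0.5,"y": 0.1,"z": 0,"yaw": 0},{"x": 1,"y": 0.1,"z": 0,"yaw": 0},{"x": 1.5,"y": 0.2,"z": 0,"yaw": 0}]}}

```text
time: 14.38
ee_pos: [0.5862, -0.0558, 0.0532]
tcp_rot: [179.8, -0.1, 96.1]
wrist_force: [-5.5, -0.1, -0.5]
opening: 0.0122
```

```bash
python3 st.py
```

```text
t 14.475 pos [ 0.5862 -0.0558  0.0532] [179.765   -0.1195  96.1169] board [8.2523 1.2979] front edge 34.25226185957263 push F 5.519022300195292 F [-5.5158 -0.3244 -0.1565] T [-0.1326  1.0773 -0.0386] 0.0122643175846184
```

>>> {"api": "servo_tool", "payload": {"steps": [{"x": 0.5,"y": 0.1,"z": 0,"yaw": 0},{"x": 1,"y": 0.1,"z": 0,"yaw": 0},{"x": 1,"y": 0.1,"z": 0,"yaw": 0}]}}

```text
time: 14.85
ee_pos: [0.5866, -0.0558, 0.0533]
tcp_rot: [179.8, -0.1, 96.1]
wrist_force: [-6.8, -0.6, 1.2]
opening: 0.0125
```

```bash
python3 st.py
```

```text
t 14.95 pos [ 0.5866 -0.0558  0.0533] [179.8281  -0.1227  96.1117] board [8.7011 1.3136] front edge 34.701076519403955 push F 7.235678289830818 F [-7.2086 -0.6389  1.3024] T [-0.1229  1.5777  0.0065] 0.012155615916018388
```

```bash
python3 - <<'E'
from h import *
o=get_obs();im,d=camera("wrist");cv2.imwrite("pics/w4.png",im[:,:,::-1])
P=cloud("wrist",d,o);Z=P[...,2];hsv=cv2.cvtColor(im,cv2.COLOR_RGB2HSV)
t=np.radians(6.1);M=np.array([[np.cos(t),np.sin(t)],[-np.sin(t),np.cos(t)]]);b=(P[...,:2]-[.5781,-.058])@M.T*1000
m=(b[...,0]>-20)&(b[...,0]<34)&(b[...,1]>20)&(b[...,1]<135)&(abs(Z-.023)<.008)&(hsv[...,1]<60)&(hsv[...,2]>90)
A=np.c_[b[m],np.ones(m.sum())];r=np.linalg.lstsq(A,Z[m]*1000,rcond=None)[0];print(r,m.sum(),np.median(Z[m]))
m=(b[...,0]>38)&(b[...,0]<86)&(b[...,1]>60)&(b[...,1]<116)&(abs(Z-.032)<.006)
A=np.c_[b[m],np.ones(m.sum())];print("stone",np.linalg.lstsq(A,Z[m]*1000,rcond=None)[0],m.sum(),np.median(Z[m]))
m=(b[...,0]>100)&(b[...,0]<170)&(b[...,1]>140)&(b[...,1]<175);print("board z",np.median(Z[m]))
m=(b[...,0]>-160)&(b[...,0]<-30)&(b[...,1]>60)&(b[...,1]<170);print("board z",np.median(Z[m]))
E
```

```text
[ 0.0002 -0.0012 23.4116] 19977 0.02331525161347539
stone [-0.0023 -0.0131 30.7327] 12552 0.028613908943381894
board z nan
board z 0.012944675746216563
  return _methods._mean(a, axis=axis, dtype=dtype,
  ret = ret.dtype.type(ret / rcount)
```

View pics/w4.png

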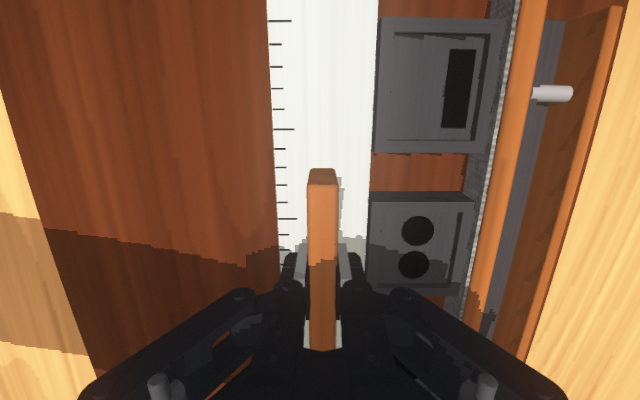

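The wrist view shows the blade level and seated along the slot (440,85) and twin (420,240) stones, with both at the felt face (505,100). I'll increase the press in small stages.

>>> {"api": "servo_tool", "payload": {"steps": [{"x": 1,"y": 0.1,"z": 0.2,"yaw": 0},{"x": 1.5,"y": 0.2,"z": 0.2,"yaw": 0},{"x": 2,"y": 0.2,"z": 0.2,"yaw": 0},{"x": 2.4,"y": 0.3,"z": 0.2,"yaw": 0},{"x": 2.4,"y": 0.3,"z": 0.2,"yaw": 0}]}}

```text
time: 15.62
ee_pos: [0.5875, -0.0557, 0.0533]
tcp_rot: [-180.0, -0.1, 96.1]
wrist_force: [-12.3, -1.2, 4.6]
opening: 0.0126
```

```bash
python3 st.py
```

```text
t 15.725 pos [ 0.5875 -0.0557  0.0534] [-179.9891   -0.1225   96.0987] board [9.582  1.3346] front edge 35.581977730794 push F 12.159045967851922 F [-12.0752  -1.4326   4.0184] T [-0.3058  2.5676 -0.0466] 0.012354106545095573
```

>>> {"api": "servo_tool", "payload": {"steps": [{"x": 1.8,"y": 0.2,"z": 0,"yaw": 0},{"x": 2.3,"y": 0.3,"z": 0,"yaw": 0},{"x": 2.8,"y": 0.3,"z": 0,"yaw": 0},{"x": 3.1,"y": 0.3,"z": 0,"yaw": 0},{"x": 3.4,"y": 0.4,"z": 0,"yaw": 0},{"x": 3.4,"y": 0.4,"z": 0,"yaw": 0},{"x": 3.4,"y": 0.4,"z": 0,"yaw": 0}]}}

```text
time: 16.6
ee_pos: [0.5884, -0.0555, 0.0534]
tcp_rot: [-179.7, -0.1, 96.1]
wrist_force: [-18.9, -1.7, 8.4]
opening: 0.0122
```

```bash
python3 st.py
```

```text
t 16.7 pos [ 0.5884 -0.0555  0.0534] [-179.6949   -0.1261   96.0719] board [10.4681  1.371 ] front edge 36.468091060551586 push F 18.734786095297498 F [-18.6263  -2.0136   8.7153] T [-0.382   3.801   0.0096] 0.012349518713278834
```

>>> {"api": "servo_tool", "payload": {"steps": [{"x": 2.4,"y": 0.2,"z": 0.3,"yaw": 0},{"x": 2.4,"y": 0.2,"z": 0.6,"yaw": 0},{"x": 2.4,"y": 0.2,"z": 0.8,"yaw": 0}]}}

```text
time: 17.08
ee_pos: [0.5886, -0.0555, 0.0536]
tcp_rot: [-179.4, -0.1, 96.1]
wrist_force: [-14.0, -2.0, 1.6]
opening: 0.0125
```

```bash
python3 st.py
```

```text
t 17.175 pos [ 0.5885 -0.0555  0.0536] [-179.4145   -0.1348   96.0559] board [10.6399  1.3597] front edge 36.639876025693184 push F 14.041033370077427 F [-13.9787  -1.331    2.4124] T [-0.3424  2.9973  0.0202] 0.01240654251739641
```

>>> {"api": "servo_tool", "payload": {"steps": [{"x": 2.0,"y": 0.2,"z": 0.3,"yaw": 0},{"x": 2.3,"y": 0.2,"z": 0.5,"yaw": 0},{"x": 2.6,"y": 0.3,"z": 0.7,"yaw": 0},{"x": 2.6,"y": 0.3,"z": 0.7,"yaw": 0}]}}

```text
time: 17.68
ee_pos: [0.5888, -0.0555, 0.0537]
tcp_rot: [-179.1, -0.1, 96.0]
wrist_force: [-15.0, -2.3, 3.7]
opening: 0.0123
```

```bash
python3 st.py
```

```text
t 17.775 pos [ 0.5888 -0.0555  0.0537] [-179.1153   -0.1423   96.0348] board [10.8734  1.3683] front edge 36.87339270889032 push F 15.073044344011846 F [-14.9714  -1.7542   3.3512] T [-0.4215  3.1978 -0.001 ] 0.012076806792772109
```

>>> {"api": "servo_tool", "payload": {"steps": [{"x": 2.6,"y": 0.3,"z": 0.3,"yaw": 0},{"x": 3.0,"y": 0.3,"z": 0.5,"yaw": 0},{"x": 3.3,"y": 0.3,"z": 0.6,"yaw": 0},{"x": 3.5,"y": 0.4,"z": 0.6,"yaw": 0},{"x": 3.5,"y": 0.4,"z": 0.6,"yaw": 0}]}}

```text
time: 18.4
ee_pos: [0.5893, -0.0554, 0.0538]
tcp_rot: [-178.8, -0.1, 96.0]
wrist_force: [-18.6, -1.5, 6.6]
opening: 0.0122
```

```bash
python3 st.py
```

```text
t 18.5 pos [ 0.5893 -0.0554  0.0538] [-178.7526   -0.1472   96.0111] board [11.4181  1.4226] front edge 37.41807012817308 push F 19.126742359645572 F [-19.0088  -2.1226   6.6967] T [-0.4828  3.9569  0.0248] 0.012589105018155092
```

>>> {"api": "servo_tool", "payload": {"steps": [{"x": 2.9,"y": 0.3,"z": 0.2,"yaw": 0},{"x": 2.9,"y": 0.3,"z": 0.3,"yaw": 0},{"x": 2.9,"y": 0.3,"z": 0.3,"yaw": 0}]}}

```text
time: 18.88
ee_pos: [0.5895, -0.0554, 0.0539]
tcp_rot: [-178.4, -0.2, 96.0]
wrist_force: [-17.9, -1.2, 7.7]
opening: 0.0123
```

```bash
python3 st.py
```

```text
t 18.975 pos [ 0.5895 -0.0554  0.0539] [-178.421    -0.153    95.9896] board [11.5869  1.4196] front edge 37.58693656306533 push F 18.352894709840164 F [-18.2662  -1.7894   7.5756] T [-0.4241  3.8597  0.0183] 0.012242916768236658
```

>>> {"api": "servo_tool", "payload": {"steps": [{"x": 2.9,"y": 0.3,"z": 0.1,"yaw": 0},{"x": 2.9,"y": 0.3,"z": 0.1,"yaw": 0},{"x": 2.9,"y": 0.3,"z": 0.1,"yaw": 0},{"x": 2.9,"y": 0.3,"z": 0.1,"yaw": 0},{"x": 2.9,"y": 0.3,"z": 0.1,"yaw": 0},{"x": 2.9,"y": 0.3,"z": 0.1,"yaw": 0}]}}

```text
time: 19.73
ee_pos: [0.5897, -0.0554, 0.054]
tcp_rot: [-178.1, -0.2, 96.0]
wrist_force: [-18.5, -1.5, 8.7]
opening: 0.012
```

```bash
python3 st.py;python3 - <<'E'
from workcell import *
import cv2
a,_=camera("scene");cv2.imwrite("pics/s5.png",cv2.resize(a[100:290,170:420],None,fx=3,fy=3)[:,:,::-1])
a,_=camera("side");cv2.imwrite("pics/side5.png",cv2.resize(a[130:270,230:420],None,fx=4,fy=4)[:,:,::-1])
E
```

```text
t 19.825 pos [ 0.5897 -0.0554  0.054 ] [-178.101    -0.1542   95.9716] board [11.7979  1.4042] front edge 37.797930902888915 push F 18.698477683863928 F [-18.6002  -1.9157   8.437 ] T [-0.3695  3.9529  0.0388] 0.012179615956361124
```

View pics/s5.png

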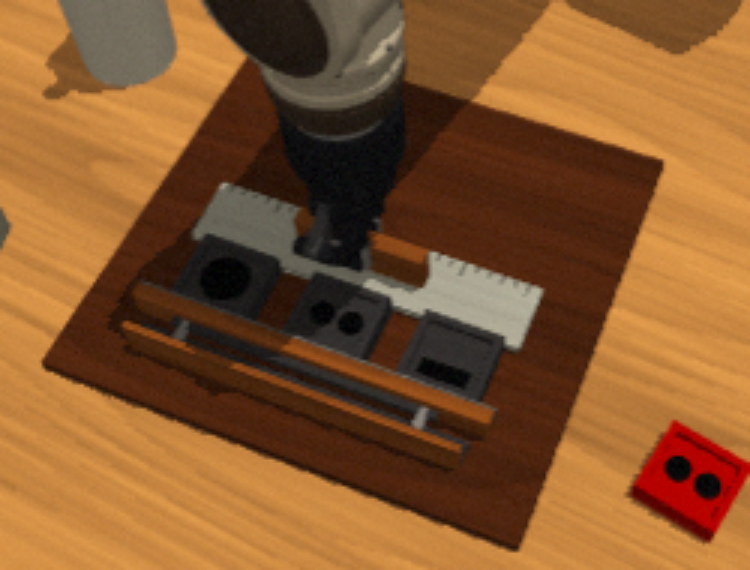

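View pics/side5.png

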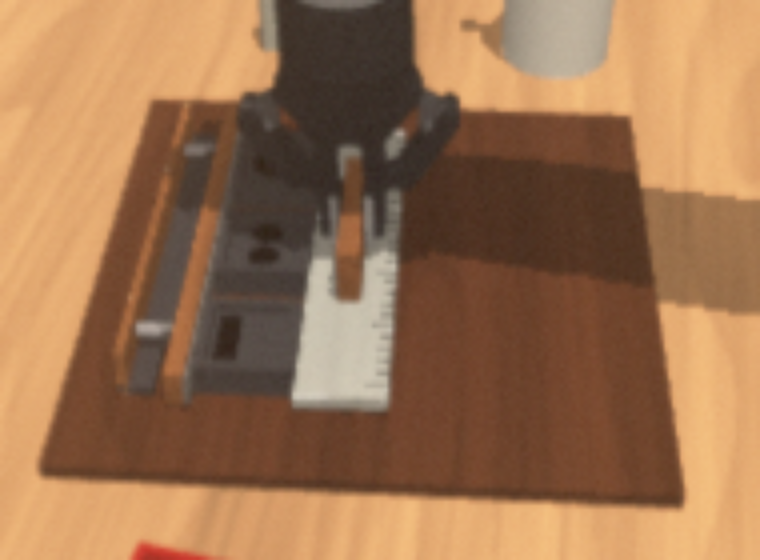

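The half second of pressing is done: four readings over about 1.3 s gave 18.4–19.1 N, with a yaw moment of only about 0.03 N m. The pictures show all three stones in line between blade and rail, at (225,280), (335,320) and (445,355). Now I'll ease off slowly so the rail's return doesn't throw the stones.

>>> {"api": "servo_tool", "payload": {"steps": [{"x": 2.4,"y": 0.3,"z": 0,"yaw": 0},{"x": 1.9,"y": 0.2,"z": 0,"yaw": 0},{"x": 1.4,"y": 0.1,"z": 0,"yaw": 0},{"x": 0.8,"y": 0.1,"z": 0,"yaw": 0},{"x": 0.2,"y": 0,"z": 0,"yaw": 0},{"x": -0.4,"y": 0,"z": 0,"yaw": 0},{"x": -1,"y": -0.1,"z": 0,"yaw": 0},{"x": -1.6,"y": -0.2,"z": 0,"yaw": 0},{"x": -2.2,"y": -0.2,"z": 0,"yaw": 0},{"x": -2.8,"y": -0.3,"z": 0,"yaw": 0},{"x": -3.4,"y": -0.4,"z": 0,"yaw": 0},{"x": -4,"y": -0.4,"z": 0,"yaw": 0}]}}

```text
time: 21.42
ee_pos: [0.5859, -0.0557, 0.0541]
tcp_rot: [-178.1, -0.2, 96.0]
wrist_force: [0.6, -0.8, -1.2]
opening: 0.0125
```

```bash
python3 st.py
```

```text
t 21.525 pos [ 0.5858 -0.0558  0.0541] [-178.1194   -0.1506   95.9706] board [7.8535 1.4114] front edge 33.853527538278264 push F -0.3368200598456528 F [ 0.3846 -0.4289 -2.4516] T [-0.0074 -0.0543 -0.0021] 0.011922671070039635
```

>>> {"api": "servo_tool", "payload": {"steps": [{"x": -1.5,"y": -0.2,"z": 0,"yaw": 0},{"x": -4,"y": -0.4,"z": 0,"yaw": 0},{"x": -8,"y": -0.9,"z": 0,"yaw": 0},{"x": -13,"y": -1.4,"z": 0,"yaw": 0},{"x": -20,"y": -2.1,"z": 0,"yaw": 0},{"x": -30,"y": -3.2,"z": 0,"yaw": 0},{"x": -42,"y": -4.5,"z": 0,"yaw": 0},{"x": -54,"y": -5.8,"z": 0,"yaw": 0},{"x": -66,"y": -7.1,"z": 0,"yaw": 0},{"x": -77,"y": -8.2,"z": 0,"yaw": 0},{"x": -85,"y": -9.1,"z": 0,"yaw": 0},{"x": -90,"y": -9.6,"z": 0,"yaw": 0}]}}

```text
time: 23.02
ee_pos: [0.4953, -0.0654, 0.0542]
tcp_rot: [-178.1, -0.1, 96.0]
wrist_force: [-0.4, -0.1, -1.7]
opening: 0.0125
```

```bash
python3 - <<'E'
from h import *
t=np.radians(6.1);M=np.array([[np.cos(t),np.sin(t)],[-np.sin(t),np.cos(t)]]);bc=np.array([.5781,-.0580])
o=get_obs();print(o['time'],o['ee_pos'])
for n in("scene","side","wrist"):
    im,d=camera(n);P=cloud(n,d,o);Z=P[...,2];b=(P[...,:2]-bc)@M.T*1000
    crop={"scene":im[100:290,170:420],"side":im[130:270,230:420],"wrist":im}[n]
    cv2.imwrite(f"pics/{n}6.png",cv2.resize(crop,None,fx=(1 if n=="wrist" else 3),fy=(1 if n=="wrist" else 3))[:,:,::-1])
    bx,by=b[...,0],b[...,1]
    m=(Z>.0285)&(Z<.036)&(bx>15)&(bx<100)
    for y0,y1 in ((-120,-48),(-40,40),(50,125)):
        k=m&(by>y0)&(by<y1)
        if k.sum()>30:
            q=b[k];
            e=np.array([(y,np.percentile(q[abs(q[:,1]-y)<4,0],3)) for y in np.arange(y0,y1,6.) if (abs(q[:,1]-y)<4).sum()>8])
            print(n,y0,np.percentile(q,[1,99],axis=0).ravel(),k.sum(),"rear edge",np.median(e[:,1]) if len(e) else None)
    m=(Z>.0368)&(Z<.043)&(bx>75)&(bx<112)&(abs(by)<130);q=b[m]
    e=np.array([(y,np.percentile(q[abs(q[:,1]-y)<8,0],4)) for y in np.arange(-120,121,15) if (abs(q[:,1]-y)<8).sum()>5])
    if len(e)>3: print(n,"rail",np.polyfit(e[:,0],e[:,1],1))
E
```

```text
23.025 [ 0.4953 -0.0654  0.0542]
scene -120 [  33.8092 -113.5829   88.1937  -53.3783] 416 rear edge 34.70052123691717
scene -40 [ 34.5962 -25.3785  87.9735  33.5831] 352 rear edge 35.89382197758247
scene 50 [ 34.7665  59.6013  90.7284 119.3823] 388 rear edge 35.65452621449741
scene rail [ 0.0036 91.3299]
side -120 [  35.5672 -113.7882   93.0757  -50.2111] 154 rear edge 37.01582155776524
side -40 [ 35.6352 -30.1966  93.9638  39.1532] 197 rear edge 36.683338240430594
side 50 [ 35.7817  58.0984  94.4525 124.7835] 239 rear edge 36.780473171042615
side rail [-0.005  94.1621]
wrist -120 [  34.4194 -107.1575   91.7291  -50.2983] 3562 rear edge 55.41757744857063
wrist -40 [ 34.199  -35.7949  91.7299  33.7158] 7497 rear edge 34.54001227885013
wrist 50 [ 34.0017  60.057   76.2883 119.2625] 5717 rear edge 34.31655971514757
wrist rail [-0.0074 89.764 ]
```

View pics/scene6.png

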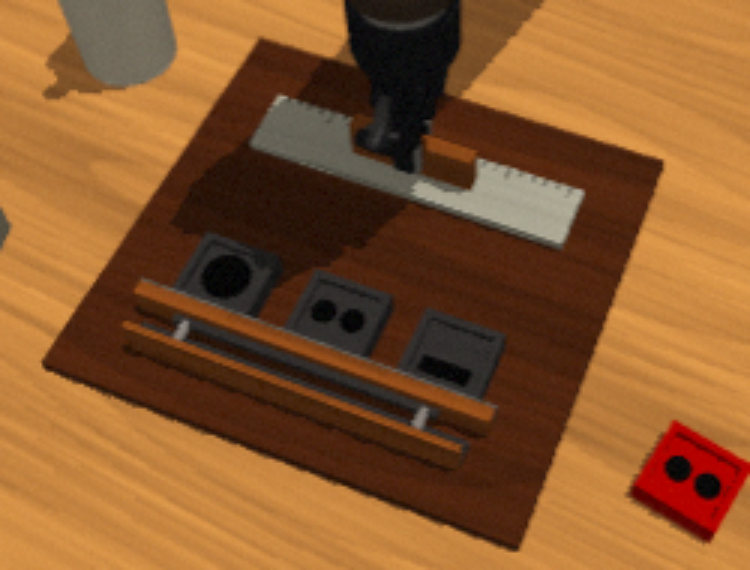

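View pics/wrist6.png

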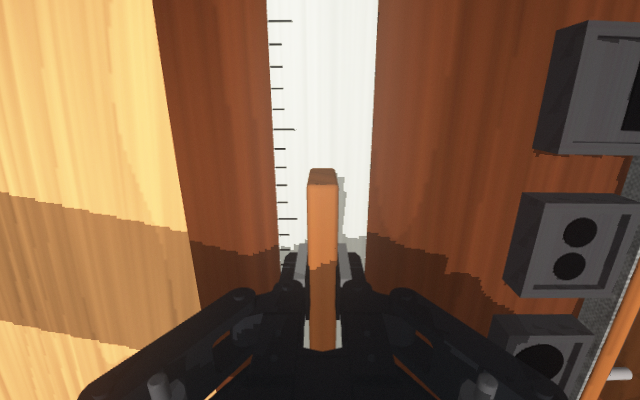

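View pics/side6.png

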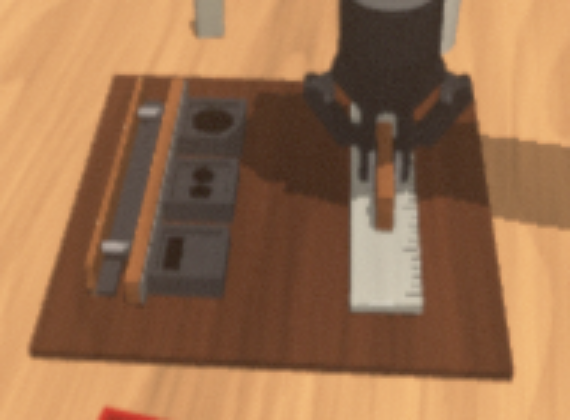

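The row is straight: rear edges agree within about 1 mm in each fixed camera, and all three stones touch the rail. The ruler has been drawn back clear of it, so I'll set it down.

>>> {"api": "servo_tool", "payload": {"steps": [{"x": 0,"y": 0,"z": -1,"yaw": 0},{"x": 0,"y": 0,"z": -2,"yaw": 0},{"x": 0,"y": 0,"z": -3,"yaw": 0},{"x": 0,"y": 0,"z": -3.5,"yaw": 0},{"x": 0,"y": 0,"z": -3.5,"yaw": 0}]}}

```text
time: 23.8
ee_pos: [0.4959, -0.0654, 0.0516]
tcp_rot: [-178.2, -0.1, 96.0]
wrist_force: [-3.3, 1.4, 7.0]
opening: 0.0125
```

```bash
python3 st.py
```

```text
t 23.9 pos [ 0.4959 -0.0654  0.0516] [-178.168    -0.1431   95.9686] board [-82.5016   1.4158] front edge -56.50157337275178 push F 3.7839457122084665 F [-3.9238  1.107   6.6576] T [0.1277 0.6903 0.    ] 0.012175133719174721
```

>>> {"api": "servo_tool", "payload": {"steps": [{"x": 0,"y": 0,"z": 0,"yaw": 0},{"x": 0,"y": 0,"z": 0,"yaw": 0},{"x": 0,"y": 0,"z": 0,"yaw": 0},{"x": 0,"y": 0,"z": 0,"yaw": 0},{"x": 0,"y": 0,"z": 0,"yaw": 0}], "grip": 40}}

```text
time: 24.52
ee_pos: [0.4959, -0.0654, 0.0515]
tcp_rot: [-178.2, -0.1, 96.0]
wrist_force: [-0.2, 0.5, 0.5]
opening: 0.0396
```

>>> {"api": "servo_tool", "payload": {"steps": [{"x": 0,"y": 0,"z": 5,"yaw": 0},{"x": 0,"y": 0,"z": 20,"yaw": 0},{"x": 0,"y": 0,"z": 45,"yaw": 0},{"x": 0,"y": 0,"z": 85,"yaw": 0},{"x": 0,"y": 0,"z": 130,"yaw": 0},{"x": 0,"y": 0,"z": 165,"yaw": 0},{"x": 0,"y": 0,"z": 180,"yaw": 0},{"x": 0,"y": 0,"z": 180,"yaw": 0}]}}

```text
time: 25.52
ee_pos: [0.4962, -0.0654, 0.2322]
tcp_rot: [-178.2, -0.1, 96.0]
wrist_force: [-0.3, -0.4, -0.4]
opening: 0.0403
```

```bash
python3 - <<'E'
from h import *
t=np.radians(6.1);M=np.array([[np.cos(t),np.sin(t)],[-np.sin(t),np.cos(t)]]);bc=np.array([.5781,-.0580])
o=get_obs();print(o['time'],o['ee_pos'],o['wrist_force'],o['opening'])
f=np.load('pics/scene0.npz');P0=cloud("scene",f['d'])
for n in("scene","side"):
    im,d=camera(n);cv2.imwrite(f"pics/{n}7.png",im[:,:,::-1]);P=cloud(n,d);Z=P[...,2];b=(P[...,:2]-bc)@M.T*1000;bx,by=b[...,0],b[...,1]
    hsv=cv2.cvtColor(im,cv2.COLOR_RGB2HSV)
    m=(abs(Z-.020)<.006)&(hsv[...,1]<60)&(hsv[...,2]>90)&(bx<-30)&(bx>-150)&(abs(by)<150);q=b[m]
    print(n,"ruler",cv2.minAreaRect(q.astype(np.float32)),np.linalg.lstsq(np.c_[q,np.ones(len(q))],Z[m]*1000,rcond=None)[0],np.median(Z[m]))
    m=(Z>.0285)&(Z<.036)&(bx>15)&(bx<100)
    for y0,y1 in ((-120,-48),(-40,40),(50,125)):
        k=m&(by>y0)&(by<y1);q=b[k]
        e=np.array([np.percentile(q[abs(q[:,1]-y)<4,0],3) for y in np.arange(y0,y1,6.) if (abs(q[:,1]-y)<4).sum()>8])
        print(y0,np.percentile(q,[1,99],axis=0).ravel(),np.median(e))
    if n=="scene":
        for nm,w,z in [("pot",(180,70,235,130),.1),("jar",(415,285,458,328),.05),("seal",(148,155,175,188),.05),("yellow",(450,148,485,182),.01),("red",(380,238,422,280),.01)]:
            r=[]
            for C in(P0,P):
                c=C[w[1]:w[3],w[0]:w[2]];k=(c[...,2]>z)&(c[...,2]<z+.06);r.append(np.median(c[k][:,:2],0)*1000)
            print(nm,r[1]-r[0])
E
```

```text
25.525 [ 0.4962 -0.0654  0.2322] [-0.3161 -0.4354 -0.3722] 0.04032418147098147
scene ruler ((-83.73184967041016, 0.9727783203125), (55.1002082824707, 257.9765625), 0.34915098547935486) [ 0.0002 -0.0015 20.3012] 0.020285807305786108
-120 [  34.087  -113.635    87.532   -53.2561] 35.08394743265872
-40 [ 34.5218 -25.8055  89.4035  33.6529] 35.23589449402712
50 [ 34.6597  59.517   88.6424 119.3231] 36.08405359456866
pot [-0.6264 -0.0962]
jar [-0.1104 -0.0025]
seal [-0.2809 -0.2388]
yellow [ 0.1136 -0.0793]
red [0.0403 0.1368]
side ruler ((-82.39933013916016, 3.826263427734375), (51.737911224365234, 263.13568115234375), 0.0699363425374031) [ 0.0013  0.0003 18.7686] 0.018691819484954242
-120 [  35.5486 -115.9246   94.361   -49.9232] 37.108749899974626
-40 [ 35.5703 -31.7712  93.9305  38.6447] 36.73225855232117
50 [ 35.8199  58.601   93.7291 124.0652] 36.9626702586101
```

View pics/scene7.png

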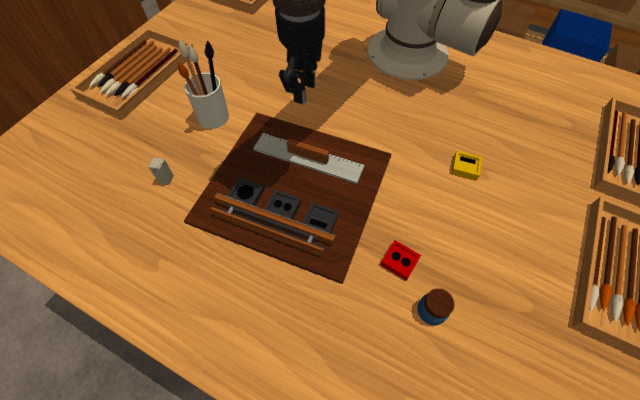

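```bash
python3 -c "
from workcell import *
print(job_done())"
```

```text
the job is handed in; nothing more can be done
None
```

I gripped the ruler by its wooden ridge and pushed the three black stones back into one row with its long edge until they met the sprung rail. After pressing, I eased off slowly, drew the ruler back about 90 mm and set it down flat on the board. The job was handed in at about 26 s of the 69 s allowed.

**Pressing force:** readings over about 1.3 s stayed at 18.4–19.1 N at the wrist, with a peak reading of about 19.1 N. The turning moment was only about 0.03 N m, so the press was even across the row.

**Last checks:**
- **Row:** the stones' rear edges agree within about 1 mm and all three rest against the rail.
- **Ruler:** it lies level and square to the board, roughly 90 mm clear of the row.
- **Other objects:** the pot, jar, seal and the red and yellow look-alikes show no movement (0.6 mm or less, within noise).

**Doubts:**
- **Force reaching the rail:** the wrist figure includes the stones' drag. During the press the tool tilted about 2° and bore down on the stones with roughly 10 N. From the rail's travel I estimate that about 14–15 N reached the rail itself.
- **First try at 18.7 N:** I first reached 18.7 N at about 16.6 s, then let it fall to 14 N while I reduced that downward load, and built it up again for the hold.
- **Camera offset:** the side and scene cameras disagree by about 2–5 mm in absolute position, but they agree on the row being straight.

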